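# Nest the washed dip baskets on the drain hook

### The job

The three dip baskets have been washed: hang them up to drain on the stand's one hook, largest first, so that the medium basket sits down inside the large one and the small basket inside the medium, each hanging upright with its eye fully down on the hook and its bowl away from the blue panel. The red grips on top of the handles are there to hold them by; mind the spray can on the way, do not knock any basket over, and leave the other things on the bench where they are.

Things in the scene. Friction and masses are not known exactly. Their poses are not given: they have to be found in the camera images.
- basket_large: The large of three round perforated steel dip baskets, standing upright on the bench: bowl 124 mm across, 60 mm deep, walls 2.5 mm. Origin: centre of its underside; z up; +x points from the bowl's centre to the handle: two upright 6 mm bars at y = +14 and -14 mm (gap 22 mm), behind the bowl at x = 65 mm, cranked to x = 59 mm above it, with a cross bar 64 mm up. About 170 g.
- large_eye (a point): Eye of the large basket, at the top of the handle, 59 mm from the bowl's centre and 185 mm above the underside: the hook's axis lies here when the basket hangs fully down. The gap between the bars is open from here down to the cross bar, 118 mm below, so the basket can go over the hook while held higher and then be lowered.
- large_grip (a point): Centre of the large basket's red plastic grip on top of the handle, 19 mm above the eye: 12 mm (x) by 36 mm (y) by 26 mm high. Pinch it from above across the 36 mm, firmly (about 40 N), as the bowl hangs to one side of it.
- basket_medium: The medium of three round perforated steel dip baskets, standing upright on the bench: bowl 90 mm across, 50 mm deep, walls 2.5 mm. Origin: centre of its underside; z up; +x points from the bowl's centre to the handle: two upright 6 mm bars at y = +14 and -14 mm (gap 22 mm), behind the bowl at x = 48 mm, cranked to x = 36 mm above it, with a cross bar 54 mm up. About 130 g.
- medium_eye (a point): Eye of the medium basket, at the top of the handle, 36 mm from the bowl's centre and 175 mm above the underside: the hook's axis lies here when the basket hangs fully down. The gap between the bars is open from here down to the cross bar, 118 mm below, so the basket can go over the hook while held higher and then be lowered.
- medium_grip (a point): Centre of the medium basket's red plastic grip on top of the handle, 19 mm above the eye: 12 mm (x) by 36 mm (y) by 26 mm high. Pinch it from above across the 36 mm, firmly (about 40 N), as the bowl hangs to one side of it.
- basket_small: The small of three round perforated steel dip baskets, standing upright on the bench: bowl 56 mm across, 40 mm deep, walls 2.5 mm. Origin: centre of its underside; z up; +x points from the bowl's centre to the handle: two upright 6 mm bars at y = +14 and -14 mm (gap 22 mm), behind the bowl at x = 31 mm, cranked to x = 13 mm above it, with a cross bar 44 mm up. About 100 g.
- small_eye (a point): Eye of the small basket, at the top of the handle, 13 mm from the bowl's centre and 165 mm above the underside: the hook's axis lies here when the basket hangs fully down. The gap between the bars is open from here down to the cross bar, 118 mm below, so the basket can go over the hook while held higher and then be lowered.
- small_grip (a point): Centre of the small basket's red plastic grip on top of the handle, 19 mm above the eye: 12 mm (x) by 36 mm (y) by 26 mm high. Pinch it from above across the 36 mm, firmly (about 40 N), as the bowl hangs to one side of it.
- drain_stand: Fixed drain stand: steel drip tray (x = -140 to +30 mm, 140 mm wide, lip 12 mm) with a blue back panel, 100 mm wide, top 200 mm up, and one round steel hook over the tray, its tip the highest point. Origin: on the bench under the middle of the panel's front face; -x points out along the hook, z up. Baskets hang with bowls on the -x side, grips about 21 mm apart along the hook.
- hook_root (a point): Where the hook's axis crosses the panel's front face, 210 mm above the bench. The hook is 8 mm thick and level for 72 mm out from here, then turns up. A good place for the first eye is 10 mm out. Let go, a basket swings for about a second and leans back a few degrees against the panel or the basket behind it, and its eye may slide 3 to 6 mm outwards.
- hook_tip (a point): Upturned tip of the hook (end of its axis), 86 mm out from the panel and 13 mm above the level part.
- spray_can: Spray can, yellow cap, 58 mm across, 217 mm tall, upright. A bystander, to be left where it is. Origin: centre of its underside.
- tape_measure: Yellow tape measure, 66 by 73 by 32 mm. A bystander, to be left where it is. Origin: centre of its underside.
- bearing: Steel ball bearing, 42 mm across, 12 mm thick, lying flat. A bystander, to be left where it is. Origin: centre of its underside.
- steel_flange: Steel flange, 64 mm across, 30 mm high. A bystander, to be left where it is. Origin: centre of its underside.
- pliers: Blue-handled pliers lying flat, 52 by 185 by 14 mm, long along y. A bystander, to be left where it is. Origin: centre of its underside.
- marker: Red and white marker pen lying on the bench, 17 by 135 by 16 mm, long along y. A bystander, to be left where it is. Origin: centre of its underside.

How it is judged:
By the outcome, as a careful person would: the job done as asked, in the order asked, and still so for the second after the job is handed in, with the robot touching nothing.
It also fails if it takes over 72 s, if anything falls off the work surface, if the arm or the gripper's body presses on something with over 40 N, if the wrist force passes 120 N, or if a joint passes its speed limit or range.

### The arm

A 6-joint arm with a two-finger parallel gripper is mounted at the origin on a cart in front of the work surface, level with it; the furniture and walls round the work are solid. World frame = base frame: x ahead of the robot, y to its left, z up, the work surface at z = 0. Lengths are in mm, angles in rad, forces in N, time in s.
With the tool pointing down it reaches from about 300 to 775 mm from the base axis. Payload 14.6 kg.
Tool frame: the origin (TCP) lies between the finger pads; the fingertips stand ahead of it and the grasp point (between the pads) lies 11 mm behind it (manip.finger_overhang is the z of the fingertips in the tool frame, in mm); z points along the fingers, y is the line along which they close (so a half turn about z gives the same grasp; the last joint's range is limited). The gripper opens to 94 mm and grips with 3 to 60 N. Pads are 16 mm wide; open, the fingers measure 119 mm over their backs; the gripper's body (75 mm by 177 mm) begins 78 mm behind the grasp point.
Start: joints at [-1.172, 0.3, 1.521, -0, 1.321, -0.067], TCP at [247.018, -491.398, 213.446] pointing down, gripper open.
Joint ranges: [-3.03, 3.03], [-0.79, 2.21], [0.23, 2.52], [-1.04, 4.18], [0, 3.07], [-2.55, 2.55]. Speed limits (rad/s): [2.22, 2.22, 2.57, 3.14, 3.14, 3.14].

### API

Orientations are given as [roll, pitch, yaw] about the fixed x, y, z axes, in that order (R = Rz(yaw) Ry(pitch) Rx(roll)).
In Python, from cell import manip gives the robot as it stands.
- The arm moves only by the tool jog_arm, never from a script. Its argument "series" is a list of rows, each a list of 7 numbers: the shift along the world's x, y, z as a fraction of full scale, then the turn, a rotation vector about the world's x, y, z as a fraction of full scale, then the closure, from 0 (fully open) to 1 (shut). In form: [[dx, dy, dz, wx, wy, wz, fingers], ...]. A call has 1 to 8 rows; each row is the pose to reach, as a shift and turn from the pose commanded when the call began; what a row does not reach only later rows make up. Full scale, the value 1, is 120 mm for a shift and 90 degrees for a turn. A row lasts 1/12 s, in which the tool goes at most 41.7 mm and 7.16 degrees, less where a joint would pass 70% of its speed; a pose out of reach is approached as far as the arm can. A call with a number of a shift or a turn outside -1 to 1 is refused whole. A call with a gripper value outside its range is refused whole. The fingers move at their own pace and stop on an object; "grip_force" is the grip in N (left out, the last holds). Time passes only in rows, so rows that repeat a pose let the fingers close. It gives the time, the measured TCP pose, the force, the opening and the grip force at its end, in the units of the state.
- manip.read_state(): the state, without advancing time (a new reading comes with each control period).
- manip.camera(name): name is "scene" or "top" or "wrist"; returns a dict with "frame" (420x560x3 uint8, red, green, blue), "vfov" (degrees; the focal length in pixels is half the picture's height over the tangent of half this angle, whatever the lens; pixels are square), "cx", "cy" (the principal point, pixels), "k1" (the pictures are not rectified: a ray, as slopes to the right and down, at radius r is drawn at 1 + k1 r^2 times it, then the intrinsics apply), "R" (3x3) and "t" (3): a world point X has camera coordinates R X + t; the wrist camera has in their place "hand_eye" (4x4, takes a point from camera to tool coordinates, whose origin is the TCP and whose axes are the flange's). Camera axes: x right, y down, z forward; pixel columns grow to the right and rows downward; lengths in mm; the calibration is good to about 2 mm. A picture is of the moment at which its call begins: read the wrist's pose just before it. There is no depth.
- manip.sign_off(): hands the job in; it is judged then, once.
The state is a dict: "clock": time; "joints": joint angles; "qd": joint speeds; "effort": joint torques, N m; "eef_pos": TCP position; "eef_rot": TCP orientation; "wrist_force": force on the tool from outside, world axes, zero at the start; "moment": the same for the moment, N m; "finger_gap": finger opening in mm; "finger_force": force on a finger pad.
Only numpy, scipy, OpenCV 4.12 (cv2) and the standard library are available. Lean on these libraries where they do the work, as an engineer would, in place of code of your own. Each camera call takes 0.05 s, during which the arm holds its last target. There are 200 camera calls.

## Working session

There is one attempt and no reset: what is moved stays moved. The work goes in short steps, Python scripts to look and compute and a tool call to move; the robot and the scene stay as the last step left them, time stands still between calls to the robot, and variables do not carry over. Pictures are saved under pics/ and viewed, at most 10 in all, crops included, and the job is handed in when it is done.

Besides the shell and the picture viewer there is one more tool, called after "Request:" by a JSON object that holds its "op" and its "data", one argument or row to a line. jog_arm: Moves the arm, as the interface text tells. Its arguments: {"type":"object","properties":{"series":{"type":"array"},"grip_force":{"type":"number"}},"required":["series"]}

```bash
mkdir -p pics; ls; python3 - <<'E'
from cell import manip
import cv2,pickle
print(manip.read_state(), manip.finger_overhang)
d={}
for n in("scene","top"):
    c=manip.camera(n);d[n]=c
    cv2.imwrite(f"pics/{n}0.png",cv2.resize(c["frame"][:,:,::-1],(800,600),interpolation=cv2.INTER_CUBIC))
    print(n,{k:v for k,v in c.items() if k!="frame"})
pickle.dump(d,open("c0.pkl","wb"))
E
```

```text
pics
{'clock': 0.0, 'joints': array([-1.17159124e+00,  3.00448890e-01,  1.52160275e+00,  1.03078161e-05,
        1.32072932e+00, -6.65677035e-02]), 'qd': array([-9.75375989e-05, -1.64734936e-03,  1.93943608e-04, -5.84923017e-04,
       -3.32168427e-04,  5.93113966e-04]), 'effort': array([-4.39662963e-04, -5.31802726e+01, -3.52736056e+01,  7.08753197e-02,
        2.43863388e-02, -8.89891680e-05]), 'eef_pos': array([ 246.92272219, -491.15378709,  212.88935343]), 'eef_rot': array([-3.14040764e+00, -8.90065095e-05,  4.65770182e-01]), 'wrist_force': array([-0.45719779,  0.82177285, -1.0069192 ]), 'moment': array([0.00487831, 0.00676041, 0.00500686]), 'finger_force': 0.0, 'finger_gap': 94.27612364931709} 8.0
scene {'vfov': 53.15564953276844, 'cx': 278.4453065576619, 'cy': 202.57329784332185, 'k1': -0.021481204959386168, 'R': array([[-0.89147681, -0.45277991, -0.01610771],
       [-0.24669314,  0.51491959, -0.82097522],
       [ 0.38001526, -0.7279067 , -0.57073657]]), 't': array([ 459.0544939 ,  275.49339682, 1017.09962869])}
top {'vfov': 55.34993160304919, 'cx': 278.8242522469242, 'cy': 206.50832675669452, 'k1': -0.10460509472294154, 'R': array([[ 0.02634716, -0.99965217,  0.00117289],
       [-0.98202747, -0.02610196, -0.1869244 ],
       [ 0.18688999,  0.00377311, -0.9823736 ]]), 't': array([ -59.25503981,  549.76690324, 1234.29184702])}
```

View pics/scene0.png

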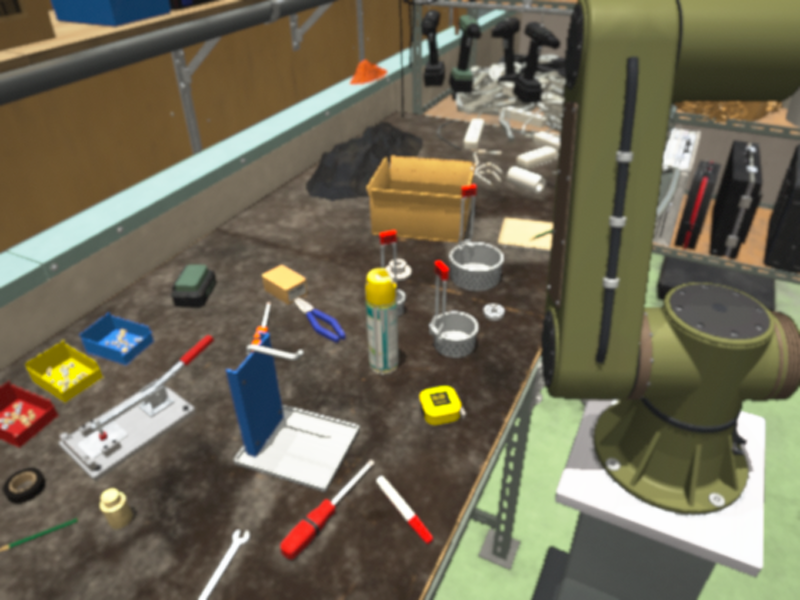

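View pics/top0.png

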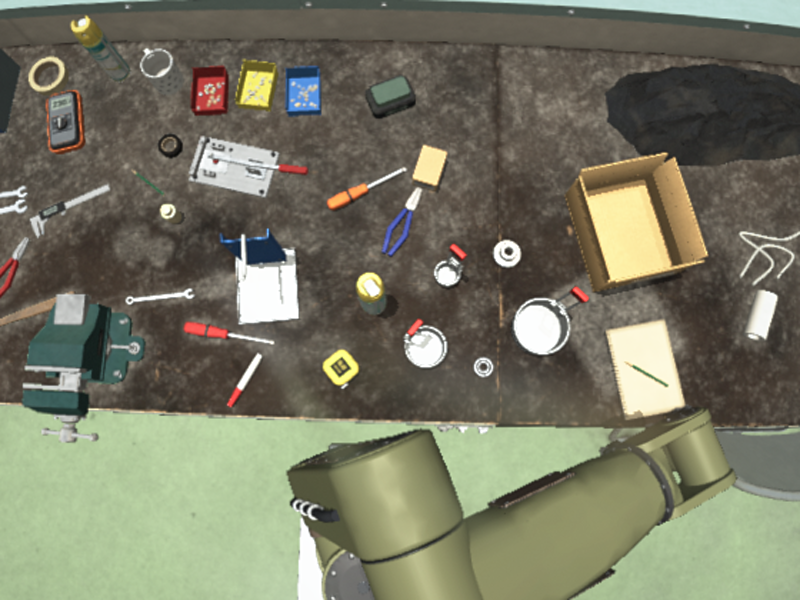

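```bash
python3 - <<'E'
import cv2,pickle,numpy as np
d=pickle.load(open("c0.pkl","rb"))
def crop(n,x,y,w,h,s): return cv2.resize(d[n]["frame"][y:y+h,x:x+w,::-1],(w*s,h*s),interpolation=cv2.INTER_CUBIC)
a=crop("top",275,165,145,100,5)
cv2.imwrite("pics/a.png",a)
b=np.hstack([crop("top",150,155,65,75,6),crop("scene",155,230,68,75,6)[:, :400]])
cv2.imwrite("pics/b.png",b)
c=crop("scene",250,122,112,130,4)
print(a.shape,b.shape)
b2=np.zeros((520,800,3),np.uint8); b2[:450,:390]=b[:,:390]; 
cv2.imwrite("pics/c.png",c)
E
```

```text
(500, 725, 3) (450, 790, 3)
```

View pics/a.png

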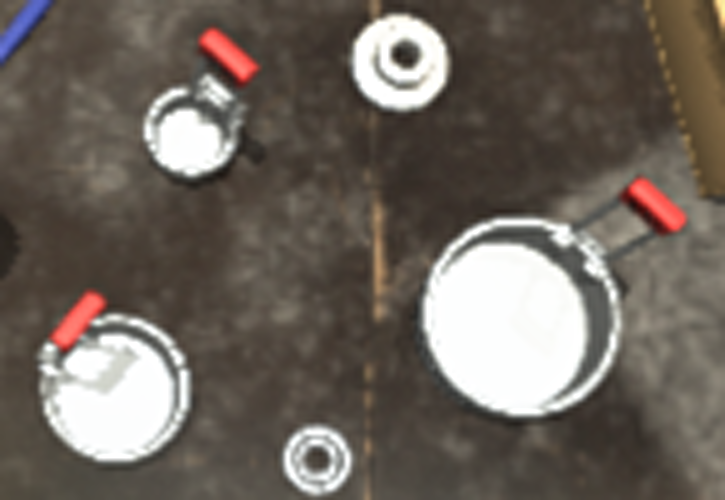

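View pics/b.png

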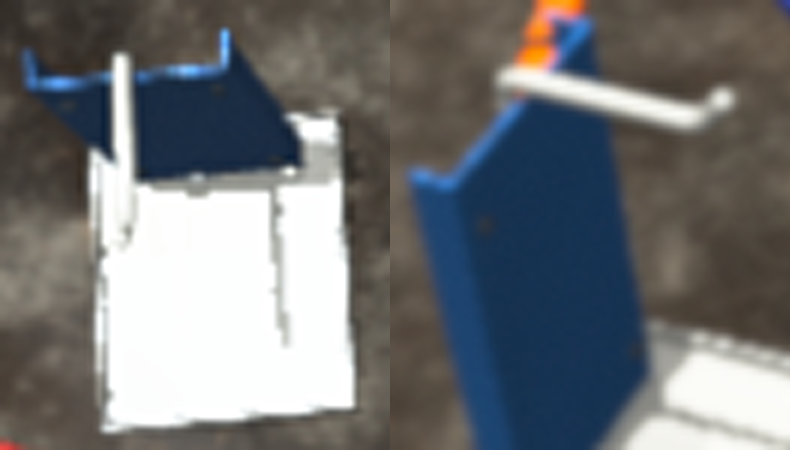

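View pics/c.png

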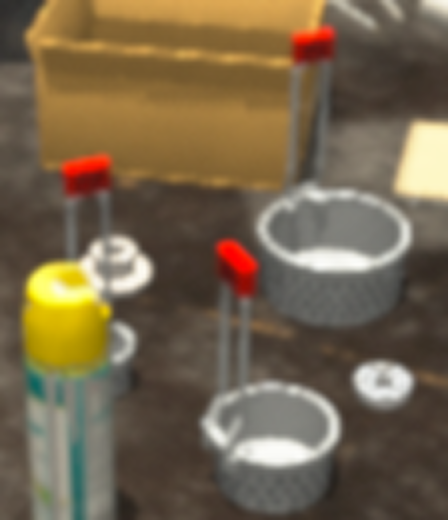

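```bash
cat > h.py <<'E'
import cv2,pickle,numpy as np
from scipy.optimize import least_squares
def proj(c,P):
    P=np.atleast_2d(P)@c["R"].T+c["t"]; s=P[:,:2]/P[:,2:]
    s=s*(1+c["k1"]*(s**2).sum(1,keepdims=True))
    return s*210/np.tan(np.radians(c["vfov"]/2))+[c["cx"],c["cy"]]
def tf(p,P):
    P=np.atleast_2d(P).astype(float); a=p[2]; R=np.array([[np.cos(a),-np.sin(a),0],[np.sin(a),np.cos(a),0],[0,0,1]])
    return P@R.T+[p[0],p[1],0]
def fit(obs,p0):  # obs: (cam, local pt, pixel, weight)
    f=lambda p:np.concatenate([(proj(c,tf(p,P))[0]-q)*w for c,P,q,w in obs])
    r=least_squares(f,p0,x_scale=[10,10,.1],loss="soft_l1"); return r.x,r.fun.reshape(-1,2)
E
python3 - <<'E'
from h import *
d=pickle.load(open("c0.pkl","rb"));T=d["top"];S=d["scene"]
A=lambda x,y:(np.array([x,y])+.5)/5-.5+[275,165]
B=lambda x,y:(np.array([x,y])+.5)/6-.5+[150,155]
B2=lambda x,y:(np.array([x-390,y])+.5)/6-.5+[155,230]
C=lambda x,y:(np.array([x,y])+.5)/4-.5+[250,122]
np.set_printoptions(precision=3,suppress=True)
for n in(T,S): print("cam",-n["R"].T@n["t"])
bk=dict(L=(59,204,60,A(655,205),A(522,317),C(313,44),C(334,230)),M=(36,194,50,A(78,321),A(115,388),C(237,269),C(272,423)),
 S=(13,184,40,A(229,56),A(192,133),C(87,175),None))
g=dict(L=(A(641,187),A(673,226)),M=(A(96,299),A(61,341)),S=(A(207,38),A(250,73)))
for k,(e,gz,rz,tg,tr,sg,sr) in bk.items():
    def mk(sgn):
        o=[(T,(e,0,gz+6),tg,1),(T,(0,0,rz),tr,1),(S,(e,0,gz),sg,1)]
        if sr is not None:o.append((S,(0,0,rz),sr,1))
        q=g[k]; o+= [(T,(e,18*sgn,gz+8),q[0],1),(T,(e,-18*sgn,gz+8),q[1],1)]
        return o
    best=min((fit(mk(s),[500,-100,y]) for s in(1,-1) for y in(-2,0,2)),key=lambda r:(r[1]**2).sum())
    print(k,best[0],best[0][2]*57.3,"grip",tf(best[0],(e,0,gz)));print(best[1].tolist())
obs=[(T,(0,50,200),B(32,90),1),(T,(0,-50,200),B(229,72),1),(T,(-86,0,223),B(124,245),1),
(T,(-140,70,12),B(103,432),1),(T,(-140,-70,12),B(355,408),1),(T,(30,-70,12),B(338,112),1),
(S,(-86,0,223),B2(724,98),1),(S,(-76,0,210),B2(690,118),1),(S,(0,50,200),B2(460,187),1),(S,(0,-50,200),B2(594,24),1)]
best=min((fit(obs,[450,200,y]) for y in(-2,0,2)),key=lambda r:(r[1]**2).sum())
print(best[0],best[0][2]*57.3);print(best[1])
E
```

```text
cam [ 310.771  -49.542 1315.37 ]
cam [ 90.685 806.347 814.064]
L [ 489.408 -364.905   -0.759] -43.4946536528662 grip [[ 532.211 -405.512  204.   ]]
[[0.014785963566566807, 0.36368346340856306], [-0.09598032177098048, -0.2920099886749483], [0.042867953346785725, 0.32897262478289235], [0.022624766207684388, -0.6526235884166169], [-1.6149878861276648, -0.5698987397298083], [1.2844701936424485, 0.4433416513833208]]
M [ 437.912 -106.999    0.907] 51.97455972244376 grip [[460.09  -78.642 194.   ]]
[[-0.07684202759486425, 0.01471365136930558], [-0.04816844935089648, 0.04765913755107931], [-0.4286927733886614, -0.22649943477051693], [0.4105964848008625, -0.5252744511203673], [0.39834223653491563, -0.5846137730206067], [-0.7295389490695925, 0.8463331429244931]]
S [ 608.341 -155.241   -0.671] -38.46885610065092 grip [[ 618.52  -163.328  184.   ]]
[[-0.1346229149228293, 0.14739261570437634], [0.07823417540299715, -0.30855884613248463], [-0.008619386437430876, -0.013621886761313817], [-0.4793353900702755, -0.2851191716779624], [0.5658004672361017, 0.4346024036852896]]
[628.303 272.206   0.123] 7.046365294169431
[[-0.943  0.257]
 [ 0.045 -0.109]
 [-0.272 -0.261]
 [-0.033  0.149]
 [-0.145  0.2  ]
 [-0.457 -0.033]
 [ 0.1   -0.179]
 [ 2.33   0.053]
 [-0.988 -1.001]
 [-0.032 -1.378]]
```

```bash
python3 - <<'E'
from h import *
d=pickle.load(open("c0.pkl","rb"));T=d["top"];S=d["scene"]
v=lambda x,y:np.array([x,y])*.7
# can: cap top
r,f=fit([(T,(0,0,212),v(369,283),1),(S,(0,0,212),v(380,276),1)],[530,50,0]);print("can",r[:2],f.tolist())
p=(628.3,272.2,.123)
for q in [(-10,0,229),(-31,0,229),(-52,0,229),(-125,0,229)]: print(q,tf(p,q).round(1))
# box corners, guess height using both views
def h(p):return np.concatenate([proj(T,p)[0]-v(595,289),proj(S,p)[0]-v(468,180)])
b=least_squares(h,[550,-450,100]);print("box corner",b.x,b.fun)
E
```

```text
can [541.84240777  13.16845064] [[-0.03243296968139475, 0.48703042644294214], [-0.3739361341272911, -0.4023010430726117]]
(-10, 0, 229) [[618.4 271.  229. ]]
(-31, 0, 229) [[597.5 268.4 229. ]]
(-52, 0, 229) [[576.7 265.8 229. ]]
(-125, 0, 229) [[504.2 256.9 229. ]]
box corner [ 544.03796426 -435.96079427  213.96434802] [-0.11806879 -0.40192875  0.49154177  0.0786752 ]
```

Request:
{"op": "jog_arm", "data": {
  "series": [
    [0.3, 0.05, 0.25, 0, 0, -0.08, 0.3],
    [0.6, 0.1, 0.5, 0, 0, -0.16, 0.3],
    [1, 0.2, 0.7, 0, 0, -0.24, 0.3],
    [1, 0.3, 0.7, 0, 0, -0.32, 0.3],
    [1, 0.3, 0.7, 0, 0, -0.4, 0.3],
    [1, 0.3, 0.7, 0, 0, -0.4, 0.3]
  ],
  "grip_force": 40
}}

```text
clock: 0.6
eef_pos: [368.2, -454.7, 297.7]
eef_rot: [3.141, -0.0, -0.166]
wrist_force: [-1.2, -1.0, 1.0]
finger_gap: 65.6
finger_force: 0.0
```

Request:
{"op": "jog_arm", "data": {
  "series": [
    [0.25, 0.08, 0, 0, 0, -0.08, 0.3],
    [0.5, 0.16, 0, 0, 0, -0.16, 0.3],
    [0.75, 0.25, 0, 0, 0, -0.24, 0.3],
    [1, 0.42, 0, 0, 0, -0.32, 0.3],
    [1, 0.42, 0, 0, 0, -0.38, 0.3],
    [1, 0.42, 0, 0, 0, -0.38, 0.3]
  ]
}}

```text
clock: 1.1
eef_pos: [487.5, -404.5, 296.1]
eef_rot: [3.141, 0.002, -0.759]
wrist_force: [-0.8, 0.6, -0.3]
finger_gap: 65.7
finger_force: 0.0
```

Request:
{"op": "jog_arm", "data": {
  "series": [
    [0.2, 0, 0, 0, 0, 0, 0.3],
    [0.376, 0, -0.2, 0, 0, 0, 0.3],
    [0.376, 0, -0.3, 0, 0, 0, 0.3],
    [0.376, 0, -0.3, 0, 0, 0, 0.3],
    [0.376, 0, -0.3, 0, 0, 0, 0.3]
  ]
}}

```text
clock: 1.52
eef_pos: [530.9, -405.8, 261.0]
eef_rot: [3.141, 0.002, -0.757]
wrist_force: [0.3, 0.2, 0.4]
finger_gap: 65.4
finger_force: 0.0
```

```bash
python3 - <<'E'
from cell import manip
from h import *
s=manip.read_state();c=manip.camera("wrist")
cv2.imwrite("pics/w1.png",c["frame"][:,:,::-1])
from scipy.spatial.transform import Rotation as Ro
R=Ro.from_euler("xyz",s["eef_rot"]).as_matrix()
H=c["hand_eye"]; M=np.eye(4);M[:3,:3]=R;M[:3,3]=s["eef_pos"];W=np.linalg.inv(M@H)
c["R"]=W[:3,:3];c["t"]=W[:3,3]
print(s["eef_pos"],s["eef_rot"]); 
p=(489.4,-364.9,-.759)
print(proj(c,tf(p,[(59,18,217),(59,-18,217),(59,0,217),(0,0,60)])).round(1))
f=cv2.cvtColor(c["frame"],cv2.COLOR_RGB2HSV);m=(((f[...,0]<8)|(f[...,0]>172))&(f[...,1]>150)&(f[...,2]>90)).astype(np.uint8)
n,l,st,ce=cv2.connectedComponentsWithStats(m)
for i in range(1,n):
  if st[i,4]>100: print(st[i],ce[i],cv2.minAreaRect(np.argwhere(l==i)[:,::-1].astype(np.float32)))
pickle.dump(c,open("w1.pkl","wb"))
E
```

```text
[ 530.92760416 -405.82450029  260.97400635] [ 3.14136802e+00  1.66630018e-03 -7.56616152e-01]
[[245.4 228.8]
 [302.6 228.9]
 [274.  228.8]
 [274.8 237.5]]
[248 217  55  18 910] [275.27252747 225.24065934] ((275.0, 225.5), (17.0, 54.0), 90.0)
```

View pics/w1.png

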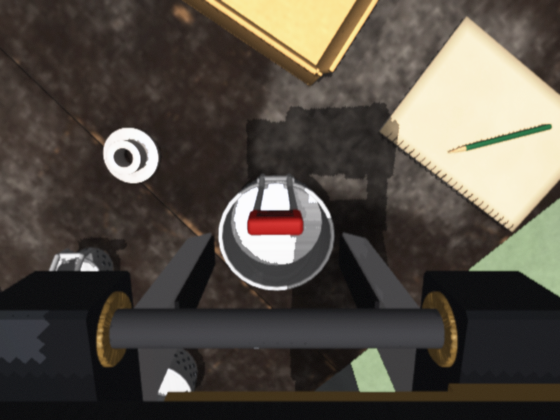

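Request:
{"op": "jog_arm", "data": {
  "series": [
    [0.01, -0.01, -0.2, 0, 0, 0, 0.3],
    [0.01, -0.01, -0.4, 0, 0, 0, 0.3],
    [0.01, -0.01, -0.57, 0, 0, 0, 0.3],
    [0.01, -0.01, -0.57, 0, 0, 0, 0.3],
    [0.01, -0.01, -0.57, 0, 0, 0, 1],
    [0.01, -0.01, -0.57, 0, 0, 0, 1],
    [0.01, -0.01, -0.57, 0, 0, 0, 1],
    [0.01, -0.01, -0.57, 0, 0, 0, 1]
  ],
  "grip_force": 45
}}

```text
clock: 2.23
eef_pos: [533.6, -406.6, 194.8]
eef_rot: [-3.141, -0.002, -0.759]
wrist_force: [0.2, 0.5, 0.0]
finger_gap: 42.9
finger_force: 0.0
```

Request:
{"op": "jog_arm", "data": {
  "series": [
    [0, 0, 0, 0, 0, 0, 1],
    [0, 0, 0, 0, 0, 0, 1],
    [0, 0, 0, 0, 0, 0, 1]
  ]
}}

```text
clock: 2.48
eef_pos: [533.5, -406.5, 194.1]
eef_rot: [3.141, -0.002, -0.759]
wrist_force: [-1.6, -0.8, 6.1]
finger_gap: 35.5
finger_force: 45.0
```

Request:
{"op": "jog_arm", "data": {
  "series": [
    [0, 0, 0.08, 0, 0, 0, 1],
    [0, 0, 0.25, 0, 0, 0, 1],
    [0, 0, 0.45, 0, 0, 0, 1],
    [0, 0, 0.65, 0, 0, 0, 1],
    [0, 0, 0.85, 0, 0, 0, 1],
    [0, 0, 1, 0, 0, 0, 1]
  ]
}}

```text
clock: 2.98
eef_pos: [533.3, -406.1, 315.6]
eef_rot: [-3.141, -0.001, -0.759]
wrist_force: [0.3, -0.7, -1.8]
finger_gap: 35.6
finger_force: 45.0
```

Request:
{"op": "jog_arm", "data": {
  "series": [
    [0, 0, 0.2, 0, 0, 0, 1],
    [-0.05, 0.05, 0.4, 0, 0, 0, 1],
    [-0.1, 0.15, 0.6, 0, 0, 0, 1],
    [-0.15, 0.3, 0.8, 0, 0, 0, 1],
    [-0.2, 0.5, 1, 0, 0, 0, 1],
    [-0.25, 0.7, 1, 0, 0, 0, 1],
    [-0.3, 1, 1, 0, 0, 0, 1]
  ]
}}

```text
clock: 3.57
eef_pos: [496.8, -286.2, 434.0]
eef_rot: [-3.142, -0.001, -0.761]
wrist_force: [1.0, 0.4, -2.8]
finger_gap: 35.9
finger_force: 45.0
```

Request:
{"op": "jog_arm", "data": {
  "series": [
    [-0.04, 0.2, 0.05, 0, 0, 0.02, 1],
    [-0.08, 0.4, 0.1, 0, 0, 0.05, 1],
    [-0.12, 0.6, 0.1, 0, 0, 0.08, 1],
    [-0.16, 0.8, 0.1, 0, 0, 0.11, 1],
    [-0.2, 1, 0.1, 0, 0, 0.14, 1]
  ]
}}

```text
clock: 3.98
eef_pos: [472.7, -164.9, 445.5]
eef_rot: [-3.141, 0.0, -0.537]
wrist_force: [1.4, -0.6, -3.4]
finger_gap: 35.5
finger_force: 45.0
```

Request:
{"op": "jog_arm", "data": {
  "series": [
    [0, 0.2, 0, 0, 0, 0.03, 1],
    [0, 0.4, 0, 0, 0, 0.06, 1],
    [0, 0.6, 0, 0, 0, 0.09, 1],
    [0, 0.8, 0, 0, 0, 0.12, 1],
    [0, 1, 0, 0, 0, 0.14, 1]
  ]
}}

```text
clock: 4.4
eef_pos: [472.9, -44.9, 445.5]
eef_rot: [-3.141, 0.0, -0.317]
wrist_force: [0.8, -0.3, -1.8]
finger_gap: 35.5
finger_force: 45.0
```

Request:
{"op": "jog_arm", "data": {
  "series": [
    [0, 0.2, 0, 0, 0, 0.03, 1],
    [0, 0.4, 0, 0, 0, 0.06, 1],
    [0, 0.6, 0, 0, 0, 0.09, 1],
    [0, 0.8, 0, 0, 0, 0.12, 1],
    [0, 1, 0, 0, 0, 0.14, 1]
  ]
}}

```text
clock: 4.82
eef_pos: [472.9, 75.1, 445.5]
eef_rot: [-3.141, 0.0, -0.097]
wrist_force: [0.0, 0.3, -2.4]
finger_gap: 35.8
finger_force: 45.0
```

Request:
{"op": "jog_arm", "data": {
  "series": [
    [0, 0.2, 0, 0, 0, 0.03, 1],
    [0, 0.4, 0, 0, 0, 0.06, 1],
    [0, 0.6, 0, 0, 0, 0.09, 1],
    [0, 0.8, 0, 0, 0, 0.12, 1],
    [0, 1, 0, 0, 0, 0.141, 1]
  ]
}}

```text
clock: 5.23
eef_pos: [472.9, 195.0, 445.5]
eef_rot: [-3.142, 0.0, 0.125]
wrist_force: [0.0, 0.1, -2.5]
finger_gap: 35.6
finger_force: 45.0
```

Request:
{"op": "jog_arm", "data": {
  "series": [
    [0, 0.2, 0, 0, 0, 0, 1],
    [0, 0.35, -0.2, 0, 0, 0, 1],
    [0, 0.45, -0.4, 0, 0, 0, 1],
    [0, 0.5, -0.6, 0, 0, 0, 1],
    [0, 0.5, -0.8, 0, 0, 0, 1],
    [0, 0.5, -0.8, 0, 0, 0, 1],
    [0, 0.5, -0.8, 0, 0, 0, 1]
  ]
}}

```text
clock: 5.82
eef_pos: [473.0, 253.7, 349.3]
eef_rot: [3.141, 0.001, 0.122]
wrist_force: [-1.0, 0.4, -1.8]
finger_gap: 35.7
finger_force: 45.0
```

Request:
{"op": "jog_arm", "data": {
  "series": [
    [0, 0, -0.2, 0, 0, 0, 1],
    [0, 0, -0.4, 0, 0, 0, 1],
    [0, 0, -0.6, 0, 0, 0, 1],
    [0, 0, -0.66, 0, 0, 0, 1],
    [0, 0, -0.66, 0, 0, 0, 1],
    [0, 0, -0.66, 0, 0, 0, 1]
  ]
}}

```text
clock: 6.32
eef_pos: [474.0, 253.9, 272.0]
eef_rot: [-3.141, -0.002, 0.122]
wrist_force: [-0.1, 0.0, -2.4]
finger_gap: 35.5
finger_force: 45.0
```

```bash
cat > look.py <<'E'
from cell import manip
from h import *
from scipy.spatial.transform import Rotation as Ro
def look(name,boxes,s=4):
    st=manip.read_state(); out=[];cs={}
    for n in boxes:
        c=manip.camera(n);cs[n]=c
        x,y,w,h=boxes[n]
        out.append(cv2.resize(c["frame"][y:y+h,x:x+w,::-1],(w*s,h*s),interpolation=cv2.INTER_CUBIC))
    H=max(o.shape[0] for o in out)
    out=[cv2.copyMakeBorder(o,0,H-o.shape[0],0,0,cv2.BORDER_CONSTANT) for o in out]
    cv2.imwrite(f"pics/{name}.png",np.hstack(out)); pickle.dump((st,cs),open(name+".pkl","wb"))
    print(st["eef_pos"],st["eef_rot"],np.hstack(out).shape); return st,cs
E
python3 - <<'E'
from look import *
look("p1",dict(top=(140,150,80,120),scene=(155,205,110,130)))
E
```

```text
[473.95688853 253.93244537 272.03594915] [-3.14089907e+00 -2.18494475e-03  1.21530335e-01] (520, 760, 3)
```

View pics/p1.png

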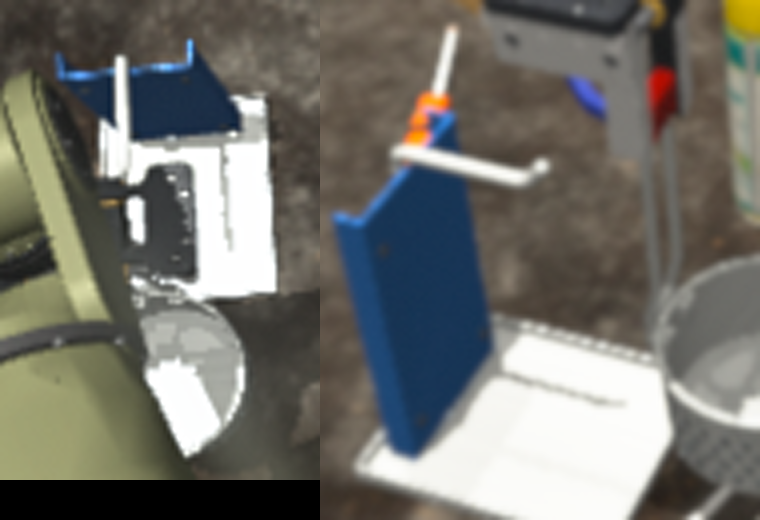

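Request:
{"op": "jog_arm", "data": {
  "series": [
    [0.12, 0.015, 0, 0, 0, 0, 1],
    [0.3, 0.037, 0, 0, 0, 0, 1],
    [0.5, 0.06, 0, 0, 0, 0, 1],
    [0.7, 0.085, 0, 0, 0, 0, 1],
    [0.9, 0.11, 0, 0, 0, 0, 1],
    [1, 0.12, 0, 0, 0, 0, 1],
    [1, 0.12, 0, 0, 0, 0, 1]
  ]
}}

```text
clock: 7.0
eef_pos: [595.2, 268.1, 270.2]
eef_rot: [-3.141, -0.001, 0.121]
wrist_force: [-0.2, -0.5, -1.8]
finger_gap: 35.7
finger_force: 45.0
```

Request:
{"op": "jog_arm", "data": {
  "series": [
    [0.1, 0.01, 0, 0, 0, 0, 1],
    [0.2, 0.02, -0.1, 0, 0, 0, 1],
    [0.2, 0.02, -0.2, 0, 0, 0, 1],
    [0.2, 0.02, -0.3, 0, 0, 0, 1],
    [0.2, 0.02, -0.35, 0, 0, 0, 1],
    [0.2, 0.02, -0.35, 0, 0, 0, 1],
    [0.2, 0.02, -0.35, 0, 0, 0, 1]
  ]
}}

```text
clock: 7.58
eef_pos: [616.8, 270.7, 228.2]
eef_rot: [-3.142, 0.0, 0.122]
wrist_force: [0.1, 1.3, -2.4]
finger_gap: 35.5
finger_force: 45.0
```

```bash
python3 - <<'E'
from look import *
look("p2",dict(top=(140,150,80,120),scene=(155,205,110,130)))
E
```

```text
[616.84081713 270.6871486  228.19816912] [-3.14157901e+00  5.00099790e-05  1.22023797e-01] (520, 760, 3)
```

View pics/p2.png

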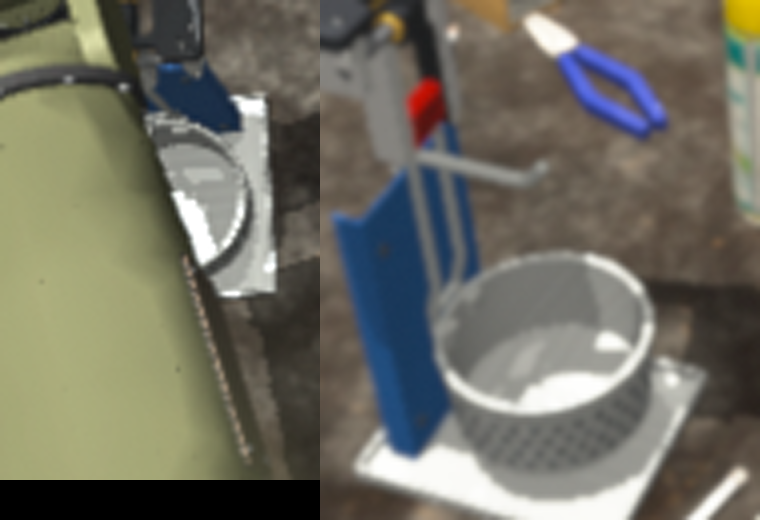

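Request:
{"op": "jog_arm", "data": {
  "series": [
    [0, 0, -0.04, 0, 0, 0, 1],
    [0, 0, -0.06, 0, 0, 0, 1],
    [0, 0, -0.075, 0, 0, 0, 1],
    [0, 0, -0.085, 0, 0, 0, 1],
    [0, 0, -0.085, 0, 0, 0, 1],
    [0, 0, -0.085, 0, 0, 0, 1]
  ]
}}

```text
clock: 8.18
eef_pos: [617.5, 270.9, 218.7]
eef_rot: [-3.141, -0.002, 0.122]
wrist_force: [-1.5, 1.0, 5.8]
finger_gap: 35.4
finger_force: 45.0
```

Request:
{"op": "jog_arm", "data": {
  "series": [
    [0, 0, 0, 0, 0, 0, 0.52],
    [0, 0, 0, 0, 0, 0, 0.4],
    [0, 0, 0, 0, 0, 0, 0.3],
    [0, 0, 0, 0, 0, 0, 0.3],
    [0, 0, 0.2, 0, 0, 0, 0.3],
    [0, 0, 0.4, 0, 0, 0, 0.3],
    [0, 0, 0.65, 0, 0, 0, 0.3],
    [0, 0, 0.7, 0, 0, 0, 0.3]
  ]
}}

```text
clock: 8.85
eef_pos: [618.0, 270.8, 306.9]
eef_rot: [-3.14, -0.006, 0.122]
wrist_force: [0.4, 0.2, 2.0]
finger_gap: 65.7
finger_force: 0.0
```

Request:
{"op": "jog_arm", "data": {
  "series": [
    [-0.1, -0.2, 0.1, 0, 0, 0.05, 0.3],
    [-0.2, -0.5, 0.1, 0, 0, 0.1, 0.3],
    [-0.35, -0.8, 0.1, 0, 0, 0.15, 0.3],
    [-0.5, -1, 0.1, 0, 0, 0.2, 0.3],
    [-0.5, -1, 0.1, 0, 0, 0.25, 0.3],
    [-0.5, -1, 0.1, 0, 0, 0.25, 0.3]
  ]
}}

```text
clock: 9.35
eef_pos: [556.9, 149.5, 314.0]
eef_rot: [3.141, -0.001, 0.516]
wrist_force: [0.7, 0.3, 0.8]
finger_gap: 65.8
finger_force: 0.0
```

Request:
{"op": "jog_arm", "data": {
  "series": [
    [-0.15, -0.3, 0, 0, 0, 0.06, 0.3],
    [-0.25, -0.6, 0, 0, 0, 0.12, 0.3],
    [-0.35, -0.9, 0, 0, 0, 0.18, 0.3],
    [-0.4, -1, 0, 0, 0, 0.25, 0.3],
    [-0.4, -1, 0, 0, 0, 0.25, 0.3],
    [-0.4, -1, 0, 0, 0, 0.25, 0.3]
  ]
}}

```text
clock: 9.85
eef_pos: [509.7, 30.8, 313.5]
eef_rot: [-3.142, -0.0, 0.902]
wrist_force: [-0.8, -0.2, 0.8]
finger_gap: 65.7
finger_force: 0.0
```

Request:
{"op": "jog_arm", "data": {
  "series": [
    [-0.15, -0.3, 0, 0, 0, 0, 0.3],
    [-0.3, -0.6, 0, 0, 0, 0, 0.3],
    [-0.4, -0.8, -0.1, 0, 0, 0, 0.3],
    [-0.41, -0.91, -0.3, 0, 0, 0, 0.3],
    [-0.41, -0.91, -0.4, 0, 0, 0, 0.3],
    [-0.41, -0.91, -0.4, 0, 0, 0, 0.3]
  ]
}}

```text
clock: 10.35
eef_pos: [460.0, -78.0, 263.1]
eef_rot: [-3.138, 0.002, 0.903]
wrist_force: [0.4, 0.3, -0.2]
finger_gap: 65.6
finger_force: 0.0
```

```bash
cat >> look.py <<'E'
def red():
    s=manip.read_state();c=manip.camera("wrist")
    R=Ro.from_euler("xyz",s["eef_rot"]).as_matrix()
    M=np.eye(4);M[:3,:3]=R;M[:3,3]=s["eef_pos"];W=np.linalg.inv(M@c["hand_eye"]);c["R"]=W[:3,:3];c["t"]=W[:3,3]
    f=cv2.cvtColor(c["frame"],cv2.COLOR_RGB2HSV);m=(((f[...,0]<8)|(f[...,0]>172))&(f[...,1]>150)&(f[...,2]>90)).astype(np.uint8)
    n,l,st,ce=cv2.connectedComponentsWithStats(m)
    for i in range(1,n):
        if st[i,4]>200: print(st[i],cv2.minAreaRect(np.argwhere(l==i)[:,::-1].astype(np.float32)))
    print(s["eef_pos"],s["eef_rot"]);return c
E
python3 - <<'E'
from look import *
c=red()
print(proj(c,tf((437.9,-107,.907),[(36,18,207),(36,-18,207),(42,0,207),(30,0,207)])).round(1))
look("p3",dict(top=(140,150,80,100),scene=(155,205,110,130)))
E
```

```text
[ 518  145   39   56 1255] ((535.2587890625, 173.13528442382812), (38.27155685424805, 54.22442626953125), 4.398705005645752)
[251 210  53  24 916] ((277.0, 221.5), (23.0, 52.0), 90.0)
[459.97193373 -77.97908158 263.05843847] [-3.13762419e+00  1.55774472e-03  9.02905568e-01]
[[249.4 223.5]
 [303.8 223.3]
 [276.6 214.7]
 [276.7 232.1]]
[460.48222662 -77.74124604 264.76217843] [-3.13941159e+00  7.59527570e-04  9.04447570e-01] (520, 760, 3)
```

View pics/p3.png

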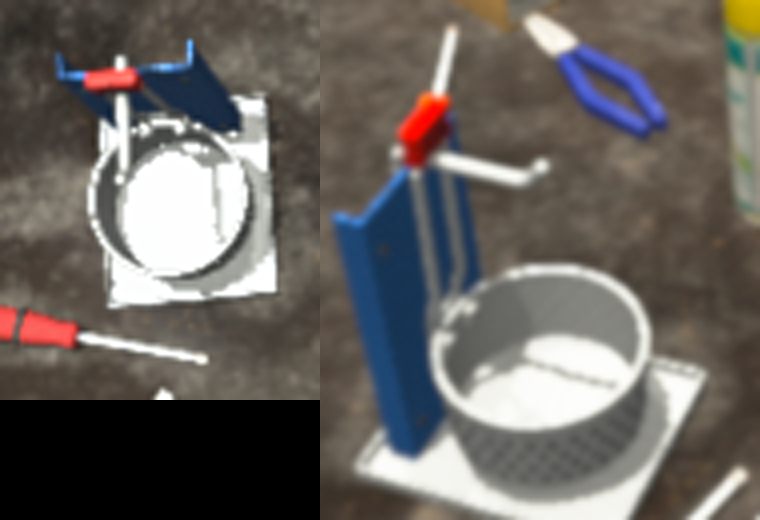

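```bash
cat >> h.py <<'E'
def hang(cs,off,obs,e,stand=(628.3,272.2,.123)):
    # local stand-frame pose of eye: x,y,z,pitch(lean),yaw ; obs: (cam, point rel. eye, crop pixel)
    def P(p,q):
        ca,sa,cy,sy=np.cos(p[3]),np.sin(p[3]),np.cos(p[4]),np.sin(p[4])
        q=np.array([ca*q[0]+sa*q[2],q[1],-sa*q[0]+ca*q[2]]); q=np.array([cy*q[0]-sy*q[1],sy*q[0]+cy*q[1],q[2]])
        return tf(stand,q+p[:3])
    def f(p):
        r=[proj(cs[n],P(p,q))[0]-((np.array(x)+.5)/4-.5+off[n]) for n,q,x in obs]
        return np.r_[np.ravel(r),(p[2]-210)/4,p[3]/.1,p[4]/.1]
    r=least_squares(f,[-15,0,210,0,0],x_scale=[10,10,10,.1,.1]);return r.x,r.fun
E
python3 - <<'E'
from h import *
np.set_printoptions(precision=2,suppress=True)
s,cs=pickle.load(open("p3.pkl","rb"))
off=dict(top=(140,150),scene=(155-80,205))
print(hang(cs,off,[("top",(0,0,26),(112,78)),("top",(-59,0,-125),(169,197)),("scene",(0,0,19),(425,130)),("scene",(-59,0,-125),(542,338))],59))
E
```

```text
(array([-12.82,   0.1 , 209.25,  -0.03,   0.02]), array([ 0.13,  0.19, -0.11,  0.12, -0.19, -0.16, -0.03, -0.03, -0.19,
       -0.34,  0.2 ]))
```

Request:
{"op": "jog_arm", "data": {
  "series": [
    [0, 0, -0.25, 0, 0, 0, 0.3],
    [0, 0, -0.5, 0, 0, 0, 0.3],
    [0, 0, -0.69, 0, 0, 0, 0.3],
    [0, 0, -0.69, 0, 0, 0, 0.3],
    [0, 0, -0.69, 0, 0, 0, 1],
    [0, 0, -0.69, 0, 0, 0, 1],
    [0, 0, -0.69, 0, 0, 0, 1],
    [0, 0, -0.69, 0, 0, 0, 1]
  ]
}}

```text
clock: 11.17
eef_pos: [460.8, -78.6, 184.3]
eef_rot: [3.139, -0.001, 0.907]
wrist_force: [-0.1, 0.4, -0.2]
finger_gap: 42.1
finger_force: 0.0
```

Request:
{"op": "jog_arm", "data": {
  "series": [
    [0, 0, 0, 0, 0, 0, 1],
    [0, 0, 0, 0, 0, 0, 1],
    [0, 0, 0, 0, 0, 0, 1]
  ]
}}

```text
clock: 11.42
eef_pos: [460.5, -78.5, 183.8]
eef_rot: [3.14, -0.001, 0.907]
wrist_force: [-0.1, 0.5, 6.1]
finger_gap: 35.5
finger_force: 45.0
```

Request:
{"op": "jog_arm", "data": {
  "series": [
    [0, 0, 0.08, 0, 0, 0, 1],
    [0, 0, 0.25, 0, 0, 0, 1],
    [0, 0, 0.45, 0, 0, 0, 1],
    [0, 0, 0.65, 0, 0, 0, 1],
    [0, 0, 0.85, 0, 0, 0, 1],
    [0, 0, 1, 0, 0, 0, 1]
  ]
}}

```text
clock: 11.92
eef_pos: [460.1, -78.6, 305.5]
eef_rot: [3.14, -0.001, 0.907]
wrist_force: [-0.2, -0.3, -2.0]
finger_gap: 35.7
finger_force: 45.0
```

Request:
{"op": "jog_arm", "data": {
  "series": [
    [0, 0, 0.2, 0, 0, 0, 1],
    [0, 0, 0.4, 0, 0, 0, 1],
    [0, 0, 0.6, 0, 0, 0, 1],
    [0, 0, 0.8, 0, 0, 0, 1],
    [0, 0.1, 1, 0, 0, -0.03, 1],
    [0, 0.25, 1, 0, 0, -0.06, 1],
    [0, 0.4, 1, 0, 0, -0.09, 1]
  ]
}}

```text
clock: 12.5
eef_pos: [460.0, -30.3, 424.6]
eef_rot: [3.14, -0.001, 0.762]
wrist_force: [0.9, 0.6, -2.5]
finger_gap: 35.6
finger_force: 45.0
```

Request:
{"op": "jog_arm", "data": {
  "series": [
    [0.02, 0.2, 0, 0, 0, -0.04, 1],
    [0.04, 0.4, 0, 0, 0, -0.08, 1],
    [0.06, 0.6, 0, 0, 0, -0.12, 1],
    [0.08, 0.8, 0, 0, 0, -0.16, 1],
    [0.1, 1, 0, 0, 0, -0.2, 1]
  ]
}}

```text
clock: 12.92
eef_pos: [471.8, 90.5, 423.5]
eef_rot: [3.141, -0.0, 0.448]
wrist_force: [-0.3, 0.1, -1.8]
finger_gap: 35.8
finger_force: 45.0
```

Request:
{"op": "jog_arm", "data": {
  "series": [
    [0, 0.2, 0, 0, 0, -0.04, 1],
    [0, 0.4, 0, 0, 0, -0.08, 1],
    [0, 0.6, 0, 0, 0, -0.12, 1],
    [0, 0.8, 0, 0, 0, -0.16, 1],
    [0, 1, 0, 0, 0, -0.21, 1]
  ]
}}

```text
clock: 13.33
eef_pos: [471.7, 210.4, 423.4]
eef_rot: [3.141, 0.0, 0.119]
wrist_force: [0.1, -0.4, -2.4]
finger_gap: 35.8
finger_force: 45.0
```

Request:
{"op": "jog_arm", "data": {
  "series": [
    [0, 0.2, -0.1, 0, 0, 0, 1],
    [0, 0.3, -0.3, 0, 0, 0, 1],
    [0, 0.365, -0.5, 0, 0, 0, 1],
    [0, 0.365, -0.7, 0, 0, 0, 1],
    [0, 0.365, -0.9, 0, 0, 0, 1],
    [0, 0.365, -1, 0, 0, 0, 1],
    [0, 0.365, -1, 0, 0, 0, 1]
  ]
}}

```text
clock: 13.92
eef_pos: [471.3, 252.8, 300.5]
eef_rot: [3.14, 0.004, 0.122]
wrist_force: [-0.4, 0.2, -2.1]
finger_gap: 36.3
finger_force: 45.0
```

Request:
{"op": "jog_arm", "data": {
  "series": [
    [0.12, 0.015, -0.06, 0, 0, 0, 1],
    [0.3, 0.037, -0.12, 0, 0, 0, 1],
    [0.5, 0.06, -0.12, 0, 0, 0, 1],
    [0.7, 0.085, -0.12, 0, 0, 0, 1],
    [0.85, 0.105, -0.12, 0, 0, 0, 1],
    [0.95, 0.117, -0.12, 0, 0, 0, 1],
    [1, 0.123, -0.12, 0, 0, 0, 1],
    [1, 0.123, -0.12, 0, 0, 0, 1]
  ]
}}

```text
clock: 14.58
eef_pos: [592.9, 267.8, 288.9]
eef_rot: [3.142, -0.0, 0.121]
wrist_force: [-0.8, 0.1, -2.0]
finger_gap: 35.5
finger_force: 45.0
```

Request:
{"op": "jog_arm", "data": {
  "series": [
    [0.012, 0.001, -0.08, 0, 0, 0, 1],
    [0.012, 0.001, -0.16, 0, 0, 0, 1],
    [0.012, 0.001, -0.22, 0, 0, 0, 1],
    [0.012, 0.001, -0.22, 0, 0, 0, 1]
  ]
}}

```text
clock: 14.92
eef_pos: [592.6, 267.9, 259.9]
eef_rot: [3.141, 0.003, 0.122]
wrist_force: [-0.5, 0.6, -2.4]
finger_gap: 35.9
finger_force: 45.0
```

```bash
python3 - <<'E'
from look import *
look("p4",dict(top=(140,150,80,100),scene=(155,205,110,130)))
E
```

```text
[592.60888887 267.90808366 259.85702554] [3.14086009e+00 3.06556505e-03 1.22003637e-01] (520, 760, 3)
```

View pics/p4.png

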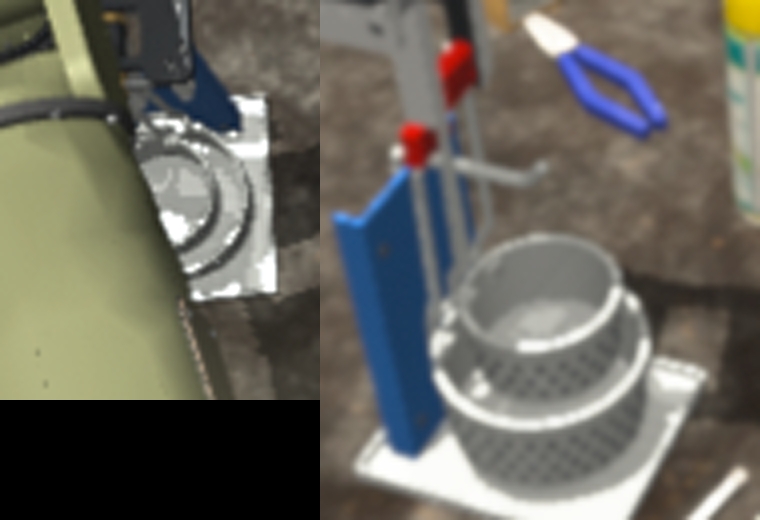

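Request:
{"op": "jog_arm", "data": {
  "series": [
    [0, 0, -0.1, 0, 0, 0, 1],
    [0, 0, -0.2, 0, 0, 0, 1],
    [0, 0, -0.27, 0, 0, 0, 1],
    [0, 0, -0.3, 0, 0, 0, 1],
    [0, 0, -0.3, 0, 0, 0, 1]
  ]
}}

```text
clock: 15.43
eef_pos: [593.2, 267.9, 224.5]
eef_rot: [3.141, 0.002, 0.122]
wrist_force: [-0.2, -0.4, -1.3]
finger_gap: 35.6
finger_force: 45.0
```

Request:
{"op": "jog_arm", "data": {
  "series": [
    [0, 0, -0.03, 0, 0, 0, 1],
    [0, 0, -0.05, 0, 0, 0, 1],
    [0, 0, -0.07, 0, 0, 0, 1],
    [0, 0, -0.07, 0, 0, 0, 1],
    [0, 0, -0.07, 0, 0, 0, 1]
  ]
}}

```text
clock: 15.85
eef_pos: [593.8, 268.2, 218.4]
eef_rot: [-3.141, -0.001, 0.122]
wrist_force: [0.0, 0.5, 4.0]
finger_gap: 35.8
finger_force: 45.0
```

Request:
{"op": "jog_arm", "data": {
  "series": [
    [0, 0, 0, 0, 0, 0, 0.52],
    [0, 0, 0, 0, 0, 0, 0.4],
    [0, 0, 0, 0, 0, 0, 0.3],
    [0, 0, 0, 0, 0, 0, 0.3],
    [0, 0, 0.2, 0, 0, 0, 0.3],
    [0, 0, 0.4, 0, 0, 0, 0.3],
    [0, 0, 0.65, 0, 0, 0, 0.3],
    [0, 0, 0.7, 0, 0, 0, 0.3]
  ]
}}

```text
clock: 16.52
eef_pos: [594.3, 268.3, 306.9]
eef_rot: [-3.14, -0.006, 0.122]
wrist_force: [0.6, -1.1, 1.0]
finger_gap: 66.0
finger_force: 0.0
```

Request:
{"op": "jog_arm", "data": {
  "series": [
    [0, -0.2, 0.1, 0, 0, 0, 0.3],
    [0, -0.5, 0.1, 0, 0, -0.05, 0.3],
    [0, -0.8, 0.1, 0, 0, -0.1, 0.3],
    [0, -1, 0.1, 0, 0, -0.15, 0.3]
  ]
}}

```text
clock: 16.85
eef_pos: [593.4, 145.6, 313.4]
eef_rot: [3.141, 0.0, -0.118]
wrist_force: [-0.2, -0.5, -0.4]
finger_gap: 65.9
finger_force: 0.0
```

Request:
{"op": "jog_arm", "data": {
  "series": [
    [0, -0.3, 0, 0, 0, -0.05, 0.3],
    [0, -0.6, 0, 0, 0, -0.1, 0.3],
    [0, -0.9, 0, 0, 0, -0.15, 0.3],
    [0, -1, 0, 0, 0, -0.2, 0.3]
  ]
}}

```text
clock: 17.18
eef_pos: [593.4, 24.0, 313.4]
eef_rot: [3.141, -0.0, -0.435]
wrist_force: [0.9, -0.3, -0.3]
finger_gap: 66.0
finger_force: 0.0
```

Request:
{"op": "jog_arm", "data": {
  "series": [
    [0.05, -0.3, 0, 0, 0, -0.05, 0.3],
    [0.1, -0.6, 0, 0, 0, -0.1, 0.3],
    [0.15, -0.9, 0, 0, 0, -0.156, 0.3],
    [0.2, -1, 0, 0, 0, -0.156, 0.3]
  ]
}}

```text
clock: 17.52
eef_pos: [617.4, -96.2, 313.1]
eef_rot: [3.141, 0.0, -0.682]
wrist_force: [-0.4, 0.2, 0.1]
finger_gap: 66.0
finger_force: 0.0
```

Request:
{"op": "jog_arm", "data": {
  "series": [
    [0, -0.3, 0, 0, 0, 0, 0.3],
    [0, -0.5, -0.2, 0, 0, 0, 0.3],
    [0, -0.595, -0.4, 0, 0, 0, 0.3],
    [0, -0.595, -0.5, 0, 0, 0, 0.3],
    [0, -0.595, -0.5, 0, 0, 0, 0.3],
    [0, -0.595, -0.5, 0, 0, 0, 0.3]
  ]
}}

```text
clock: 18.02
eef_pos: [617.7, -162.4, 254.0]
eef_rot: [3.142, 0.0, -0.672]
wrist_force: [0.5, 0.4, 1.1]
finger_gap: 65.7
finger_force: 0.0
```

```bash
python3 - <<'E'
from look import *
c=red()
print(proj(c,tf((608.3,-155.2,-.671),[(13,18,197),(13,-18,197),(19,0,197),(7,0,197)])).round(1))
s,cs=look("p5",dict(top=(140,150,80,100),scene=(155,205,110,130)))
for n,(x0,y0,x1,y1) in dict(top=(150,150,185,200),scene=(160,205,230,260)).items():
    f=cv2.cvtColor(cs[n]["frame"],cv2.COLOR_RGB2HSV)[y0:y1,x0:x1];m=(((f[...,0]<6)|(f[...,0]>172))&(f[...,1]>150)&(f[...,2]>80)).astype(np.uint8)
    k,l,st,ce=cv2.connectedComponentsWithStats(m)
    for i in range(1,k):
        if st[i,4]>8: print(n,st[i]+[x0,y0,0,0,0],ce[i]+[x0,y0])
# predicted grips
st=(628.3,272.2,.123)
for x in(-12.8,-34,-37,-40): print(x,[proj(cs[n],tf(st,(x,0,229+(6 if n=="top" else 0)))).round(1).tolist() for n in cs])
E
```

```text
[ 251  205   54   27 1052] ((277.5923156738281, 218.2694091796875), (53.524681091308594, 23.683486938476562), 4.289153099060059)
[ 617.67044974 -162.38481967  253.95806738] [ 3.14158995e+00  4.73878133e-04 -6.72345227e-01]
[[248.9 222.4]
 [303.1 222.3]
 [276.  213.6]
 [276.  231. ]]
[ 618.01812312 -162.2976191   255.0281776 ] [-3.14095306e+00 -1.30462995e-03 -6.71941458e-01] (520, 760, 3)
top [161 167  14   6  58] [167.12068966 169.36206897]
top [161 174  15   7  52] [167.5        177.15384615]
scene [174 229  22  20 262] [184.73282443 237.9351145 ]
-12.8 [[[167.8, 169.0]], [[180.4, 236.6]]]
-34 [[[168.1, 176.3]], [[188.8, 238.6]]]
-37 [[[168.1, 177.3]], [[190.0, 238.9]]]
-40 [[[168.2, 178.3]], [[191.2, 239.2]]]
```

Request:
{"op": "jog_arm", "data": {
  "series": [
    [0.01, -0.016, -0.2, 0, 0, -0.048, 0.3],
    [0.01, -0.016, -0.45, 0, 0, -0.048, 0.3],
    [0.01, -0.016, -0.67, 0, 0, -0.048, 0.3],
    [0.01, -0.016, -0.67, 0, 0, -0.048, 0.3],
    [0.01, -0.016, -0.67, 0, 0, -0.048, 1],
    [0.01, -0.016, -0.67, 0, 0, -0.048, 1],
    [0.01, -0.016, -0.67, 0, 0, -0.048, 1],
    [0.01, -0.016, -0.67, 0, 0, -0.048, 1]
  ]
}}

```text
clock: 18.83
eef_pos: [619.4, -165.3, 175.2]
eef_rot: [-3.14, -0.003, -0.748]
wrist_force: [-0.5, 0.1, 0.7]
finger_gap: 42.5
finger_force: 0.0
```

Request:
{"op": "jog_arm", "data": {
  "series": [
    [0, 0, 0, 0, 0, 0, 1],
    [0, 0, 0, 0, 0, 0, 1],
    [0, 0, 0, 0, 0, 0, 1]
  ]
}}

```text
clock: 19.08
eef_pos: [619.3, -165.3, 174.5]
eef_rot: [-3.141, -0.002, -0.748]
wrist_force: [0.7, 0.6, 5.8]
finger_gap: 35.6
finger_force: 45.0
```

Request:
{"op": "jog_arm", "data": {
  "series": [
    [0, 0, 0.08, 0, 0, 0, 1],
    [0, 0, 0.25, 0, 0, 0, 1],
    [0, 0, 0.45, 0, 0, 0, 1],
    [0, 0, 0.65, 0, 0, 0, 1],
    [0, 0, 0.85, 0, 0, 0, 1],
    [0, 0, 1, 0, 0, 0, 1]
  ]
}}

```text
clock: 19.58
eef_pos: [618.7, -165.3, 296.0]
eef_rot: [-3.141, -0.002, -0.748]
wrist_force: [0.8, 0.1, -1.5]
finger_gap: 35.8
finger_force: 45.0
```

Request:
{"op": "jog_arm", "data": {
  "series": [
    [-0.05, 0, 0.2, 0, 0, 0, 1],
    [-0.1, 0, 0.4, 0, 0, 0, 1],
    [-0.2, 0, 0.6, 0, 0, 0.03, 1],
    [-0.3, 0.05, 0.8, 0, 0, 0.06, 1],
    [-0.4, 0.15, 1, 0, 0, 0.09, 1],
    [-0.5, 0.3, 1, 0, 0, 0.12, 1],
    [-0.6, 0.48, 1, 0, 0, 0.15, 1]
  ]
}}

```text
clock: 20.17
eef_pos: [546.0, -107.7, 415.0]
eef_rot: [-3.141, -0.002, -0.512]
wrist_force: [0.3, 1.2, -0.5]
finger_gap: 35.8
finger_force: 45.0
```

Request:
{"op": "jog_arm", "data": {
  "series": [
    [-0.12, 0.2, 0, 0, 0, 0.04, 1],
    [-0.25, 0.4, 0, 0, 0, 0.08, 1],
    [-0.37, 0.6, 0, 0, 0, 0.12, 1],
    [-0.5, 0.8, 0, 0, 0, 0.16, 1],
    [-0.62, 1, 0, 0, 0, 0.2, 1]
  ]
}}

```text
clock: 20.58
eef_pos: [471.1, 13.3, 413.9]
eef_rot: [-3.142, -0.0, -0.196]
wrist_force: [0.8, 0.2, -0.1]
finger_gap: 35.8
finger_force: 45.0
```

Request:
{"op": "jog_arm", "data": {
  "series": [
    [0, 0.2, 0, 0, 0, 0.04, 1],
    [0, 0.4, 0, 0, 0, 0.08, 1],
    [0, 0.6, 0, 0, 0, 0.12, 1],
    [0, 0.8, 0, 0, 0, 0.16, 1],
    [0, 1, 0, 0, 0, 0.204, 1]
  ]
}}

```text
clock: 21.0
eef_pos: [471.9, 133.4, 413.9]
eef_rot: [3.142, -0.0, 0.125]
wrist_force: [0.5, 0.3, -0.4]
finger_gap: 36.0
finger_force: 45.0
```

Request:
{"op": "jog_arm", "data": {
  "series": [
    [0, 0.2, 0, 0, 0, 0, 1],
    [0, 0.4, 0, 0, 0, 0, 1],
    [0, 0.6, -0.2, 0, 0, 0, 1],
    [0, 0.8, -0.4, 0, 0, 0, 1],
    [0, 1, -0.6, 0, 0, 0, 1],
    [0, 1, -0.8, 0, 0, 0, 1],
    [0, 1, -1, 0, 0, 0, 1],
    [0, 1, -1, 0, 0, 0, 1]
  ]
}}

```text
clock: 21.67
eef_pos: [471.0, 252.1, 289.2]
eef_rot: [3.139, 0.007, 0.122]
wrist_force: [0.2, -0.1, -1.3]
finger_gap: 35.6
finger_force: 45.0
```

```bash
python3 - <<'E'
from h import *
s,cs=pickle.load(open("p5.pkl","rb"));st=(628.3,272.2,.123)
t=np.linspace(0,2*np.pi,180)
for nm,r in(("L",61),("M",44)):
  for n in("scene","top"):
    g=cv2.cvtColor(cs[n]["frame"],cv2.COLOR_RGB2GRAY).astype(np.float32)
    def ring(x,y,r):
        q=proj(cs[n],tf(st,np.c_[x+r*np.cos(t),y+r*np.sin(t),0*t+85])).astype(np.float32)
        return cv2.remap(g,q[:,:1],q[:,1:],cv2.INTER_LINEAR).ravel()
    sc=[(np.mean(2*ring(x,y,r)-ring(x,y,r+4.5)-ring(x,y,r-4.5)),x,y) for x in np.arange(-90,-50,1.) for y in np.arange(-8,9,1.)]
    sc.sort(reverse=True);print(nm,n,[tuple(np.round(k,1)) for k in sc[:4]])
E
```

```text
L scene [(np.float64(111.5), np.float64(-70.0), np.float64(5.0)), (np.float64(111.2), np.float64(-70.0), np.float64(4.0)), (np.float64(108.9), np.float64(-71.0), np.float64(5.0)), (np.float64(108.1), np.float64(-69.0), np.float64(4.0))]
L top [(np.float64(129.5), np.float64(-67.0), np.float64(0.0)), (np.float64(126.9), np.float64(-67.0), np.float64(-1.0)), (np.float64(126.1), np.float64(-68.0), np.float64(0.0)), (np.float64(124.1), np.float64(-68.0), np.float64(-1.0))]
M scene [(np.float64(82.3), np.float64(-64.0), np.float64(6.0)), (np.float64(81.7), np.float64(-64.0), np.float64(5.0)), (np.float64(81.5), np.float64(-65.0), np.float64(6.0)), (np.float64(78.9), np.float64(-63.0), np.float64(5.0))]
M top [(np.float64(101.2), np.float64(-61.0), np.float64(0.0)), (np.float64(98.0), np.float64(-62.0), np.float64(0.0)), (np.float64(97.9), np.float64(-61.0), np.float64(1.0)), (np.float64(93.4), np.float64(-62.0), np.float64(1.0))]
```

Request:
{"op": "jog_arm", "data": {
  "series": [
    [0.12, 0.015, 0, 0, 0, 0, 1],
    [0.3, 0.038, 0, 0, 0, 0, 1],
    [0.5, 0.064, 0, 0, 0, 0, 1],
    [0.65, 0.083, 0, 0, 0, 0, 1],
    [0.75, 0.096, 0, 0, 0, 0, 1],
    [0.79, 0.102, 0, 0, 0, 0, 1],
    [0.79, 0.102, 0, 0, 0, 0, 1]
  ]
}}

```text
clock: 22.25
eef_pos: [567.8, 264.4, 294.1]
eef_rot: [-3.142, -0.0, 0.121]
wrist_force: [-0.5, 0.1, -1.3]
finger_gap: 35.6
finger_force: 45.0
```

Request:
{"op": "jog_arm", "data": {
  "series": [
    [0, 0, -0.1, 0, 0, 0, 1],
    [0, 0, -0.2, 0, 0, 0, 1],
    [0, 0, -0.235, 0, 0, 0, 1],
    [0.015, 0.002, -0.235, 0, 0, 0, 1],
    [0.03, 0.003, -0.235, 0, 0, 0, 1],
    [0.03, 0.003, -0.235, 0, 0, 0, 1],
    [0.03, 0.003, -0.235, 0, 0, 0, 1]
  ]
}}

```text
clock: 22.83
eef_pos: [570.9, 265.0, 265.9]
eef_rot: [-3.141, -0.001, 0.122]
wrist_force: [0.1, -0.7, -1.3]
finger_gap: 35.6
finger_force: 45.0
```

```bash
python3 - <<'E'
from look import *
s,cs=look("p6",dict(top=(140,150,80,100),scene=(155,205,110,130)))
print(s["wrist_force"]);st=(628.3,272.2,.123)
t=np.linspace(0,2*np.pi,180);n="scene"
g=cv2.cvtColor(cs[n]["frame"],cv2.COLOR_RGB2GRAY).astype(np.float32)
for nm,r,zs in(("L",61,[85]),("M",44,[85]),("S",27,[124,128,132,136])):
    def ring(x,y,r,z):
        q=proj(cs[n],tf(st,np.c_[x+r*np.cos(t),y+r*np.sin(t),0*t+z])).astype(np.float32)
        return cv2.remap(g,q[:,:1],q[:,1:],cv2.INTER_LINEAR).ravel()
    sc=[(np.mean(2*ring(x,y,r,z)-ring(x,y,r+4.5,z)-ring(x,y,r-4.5,z)),x,y,z) for z in zs for x in np.arange(-90,-50,1.) for y in np.arange(-8,9,1.)]
    sc.sort(reverse=True);print(nm,n,[np.round(k,1).tolist() for k in sc[:3]])
f=cv2.cvtColor(cs[n]["frame"],cv2.COLOR_RGB2HSV)[190:260,160:240];m=(((f[...,0]<6)|(f[...,0]>172))&(f[...,1]>150)&(f[...,2]>80)).astype(np.uint8)
k,l,stt,ce=cv2.connectedComponentsWithStats(m)
for i in range(1,k):
    if stt[i,4]>8: print(n,stt[i]+[160,190,0,0,0],ce[i]+[160,190])
for x in(-13,-36,-57): print(x,proj(cs[n],tf(st,(x,0,229))))
print(proj(cs[n],tf(st,(-58,0,276))))
E
```

```text
[570.94169665 265.01366258 265.91231788] [-3.14129598e+00 -1.05918571e-03  1.21749197e-01] (520, 760, 3)
[ 0.07267647 -0.73635843 -1.29703259]
L scene [[85.0, -70.0, 5.0, 85.0], [84.3, -71.0, 5.0, 85.0], [83.0, -70.0, 4.0, 85.0]]
M scene [[49.9, -65.0, 6.0, 85.0], [49.7, -64.0, 6.0, 85.0], [49.1, -64.0, 5.0, 85.0]]
S scene [[48.0, -74.0, 3.0, 132.0], [47.5, -72.0, 0.0, 128.0], [47.2, -76.0, 7.0, 136.0]]
scene [194 215   9  17 104] [198.07692308 222.30769231]
scene [174 229  19  19 198] [182.84848485 239.16161616]
-13 [[180.47504329 236.63369243]]
-36 [[189.64094611 238.79733024]]
-57 [[198.13089861 240.80029445]]
[[195.74691831 223.74633087]]
```

Request:
{"op": "jog_arm", "data": {
  "series": [
    [0.012, 0.001, -0.07, 0, 0, 0, 1],
    [0.012, 0.001, -0.14, 0, 0, 0, 1],
    [0.012, 0.001, -0.21, 0, 0, 0, 1],
    [0.012, 0.001, -0.28, 0, 0, 0, 1],
    [0.012, 0.001, -0.32, 0, 0, 0, 1],
    [0.012, 0.001, -0.32, 0, 0, 0, 1]
  ]
}}

```text
clock: 23.43
eef_pos: [571.8, 264.9, 224.9]
eef_rot: [3.141, 0.002, 0.122]
wrist_force: [-0.5, -0.1, -2.0]
finger_gap: 35.5
finger_force: 45.0
```

Request:
{"op": "jog_arm", "data": {
  "series": [
    [0, 0, -0.03, 0, 0, 0, 1],
    [0, 0, -0.05, 0, 0, 0, 1],
    [0, 0, -0.07, 0, 0, 0, 1],
    [0, 0, -0.075, 0, 0, 0, 1],
    [0, 0, -0.075, 0, 0, 0, 1],
    [0, 0, -0.075, 0, 0, 0, 1]
  ]
}}

```text
clock: 23.93
eef_pos: [572.5, 265.5, 219.0]
eef_rot: [-3.141, -0.002, 0.122]
wrist_force: [-0.3, 1.4, 6.0]
finger_gap: 35.8
finger_force: 45.0
```

Contact on the hook; release, rise and retreat.

Request:
{"op": "jog_arm", "data": {
  "series": [
    [0, 0, 0, 0, 0, 0, 0.52],
    [0, 0, 0, 0, 0, 0, 0.4],
    [0, 0, 0, 0, 0, 0, 0.3],
    [0, 0, 0, 0, 0, 0, 0.3],
    [0, 0, 0.2, 0, 0, 0, 0.3],
    [0, 0, 0.4, 0, 0, 0, 0.3],
    [0, 0, 0.65, 0, 0, 0, 0.3],
    [0, 0, 0.8, 0, 0, 0, 0.3]
  ]
}}

```text
clock: 24.6
eef_pos: [572.4, 265.1, 316.7]
eef_rot: [-3.141, -0.003, 0.122]
wrist_force: [0.3, -0.2, -0.2]
finger_gap: 65.6
finger_force: 0.0
```

Request:
{"op": "jog_arm", "data": {
  "series": [
    [-0.1, -0.2, 0.2, 0, 0, 0, 0.3],
    [-0.3, -0.5, 0.3, 0, 0, 0, 0.3],
    [-0.5, -0.8, 0.3, 0, 0, 0, 0.3],
    [-0.8, -1, 0.3, 0, 0, 0, 0.3],
    [-0.8, -1, 0.3, 0, 0, 0, 0.3],
    [-0.8, -1, 0.3, 0, 0, 0, 0.3]
  ]
}}

```text
clock: 25.1
eef_pos: [475.2, 144.1, 350.8]
eef_rot: [-3.141, -0.002, 0.12]
wrist_force: [0.1, 0.4, 0.4]
finger_gap: 66.2
finger_force: 0.0
```

Request:
{"op": "jog_arm", "data": {
  "series": [
    [0, -0.3, 0, 0, 0, 0, 0.3],
    [0, -0.6, 0, 0, 0, 0, 0.3],
    [0, -0.9, 0, 0, 0, 0, 0.3],
    [0, -1, 0, 0, 0, 0, 0.3],
    [0, -1, 0, 0, 0, 0, 0.3],
    [0, -1, 0, 0, 0, 0, 0.3],
    [0, -1, 0, 0, 0, 0, 0.3],
    [0, -1, 0, 0, 0, 0, 0.3]
  ]
}}

```text
clock: 25.77
eef_pos: [476.6, 26.2, 349.5]
eef_rot: [-3.141, 0.0, 0.123]
wrist_force: [-0.0, 0.5, 0.5]
finger_gap: 65.8
finger_force: 0.0
```

```bash
python3 - <<'E'
from look import *
s,cs=look("p7",dict(top=(140,150,80,100),scene=(155,205,110,130)))
st=(628.3,272.2,.123);t=np.linspace(0,2*np.pi,180)
for nm,r,zs in(("L",61,[85]),("M",44,[85]),("S",27,[78,82,85,88,92,100])):
  for n in("scene","top"):
    g=cv2.cvtColor(cs[n]["frame"],cv2.COLOR_RGB2GRAY).astype(np.float32)
    def ring(x,y,r,z):
        q=proj(cs[n],tf(st,np.c_[x+r*np.cos(t),y+r*np.sin(t),0*t+z])).astype(np.float32)
        return cv2.remap(g,q[:,:1],q[:,1:],cv2.INTER_LINEAR).ravel()
    sc=[(np.mean(2*ring(x,y,r,z)-ring(x,y,r+4.5,z)-ring(x,y,r-4.5,z)),x,y,z) for z in zs for x in np.arange(-90,-45,1.) for y in np.arange(-8,9,1.)]
    sc.sort(reverse=True);print(nm,n,[np.round(k,1).tolist() for k in sc[:3]])
for n,(x0,y0,x1,y1) in dict(top=(150,150,185,200),scene=(160,195,240,260)).items():
    f=cv2.cvtColor(cs[n]["frame"],cv2.COLOR_RGB2HSV)[y0:y1,x0:x1];m=(((f[...,0]<6)|(f[...,0]>172))&(f[...,1]>150)&(f[...,2]>80)).astype(np.uint8)
    k,l,q,ce=cv2.connectedComponentsWithStats(m)
    for i in range(1,k):
        if q[i,4]>8: print(n,q[i]+[x0,y0,0,0,0],ce[i]+[x0,y0])
for x in(-13,-36,-58): print(x,[proj(cs[n],tf(st,(x,0,229+(6 if n=="top" else 0)))).round(1).tolist() for n in cs])
E
```

```text
[476.61035355  26.21508172 349.45927194] [-3.14140455e+00  3.14008522e-04  1.23265822e-01] (520, 760, 3)
L scene [[110.8, -70.0, 5.0, 85.0], [109.6, -70.0, 4.0, 85.0], [108.6, -71.0, 5.0, 85.0]]
L top [[126.5, -67.0, 0.0, 85.0], [124.6, -67.0, -1.0, 85.0], [123.9, -68.0, 0.0, 85.0]]
M scene [[89.0, -65.0, 6.0, 85.0], [88.1, -64.0, 6.0, 85.0], [87.0, -64.0, 5.0, 85.0]]
M top [[97.2, -61.0, 0.0, 85.0], [95.2, -61.0, 1.0, 85.0], [92.1, -62.0, 0.0, 85.0]]
S scene [[75.5, -64.0, 8.0, 88.0], [74.8, -62.0, 5.0, 85.0], [74.7, -61.0, 3.0, 82.0]]
S top [[84.4, -63.0, -1.0, 100.0], [84.1, -59.0, 3.0, 82.0], [83.7, -61.0, 1.0, 92.0]]
top [161 167  14   6  52] [167.11538462 169.48076923]
top [161 175  15   6  51] [167.74509804 177.21568627]
top [162 183  14   5  35] [167.42857143 185.45714286]
scene [174 229  31  22 411] [189.45498783 238.87104623]
-13 [[[167.8, 169.1]], [[180.5, 236.6]]]
-36 [[[168.1, 176.9]], [[189.6, 238.8]]]
-58 [[[168.4, 184.5]], [[198.5, 240.9]]]
```

Request:
{"op": "jog_arm", "data": {
  "series": [
    [0, 0, 0, 0, 0, 0, 0.3],
    [0, 0, 0, 0, 0, 0, 0.3],
    [0, 0, 0, 0, 0, 0, 0.3],
    [0, 0, 0, 0, 0, 0, 0.3],
    [0, 0, 0, 0, 0, 0, 0.3],
    [0, 0, 0, 0, 0, 0, 0.3],
    [0, 0, 0, 0, 0, 0, 0.3],
    [0, 0, 0, 0, 0, 0, 0.3]
  ]
}}

```text
clock: 26.53
eef_pos: [476.2, 25.0, 349.6]
eef_rot: [-3.142, -0.0, 0.122]
wrist_force: [0.0, 0.1, 0.2]
finger_gap: 65.9
finger_force: 0.0
```

```bash
python3 -c "
from cell import manip
print(manip.sign_off())"
```

```text
the job is handed in; nothing more can be done
None
```

All three baskets are hung nested on the hook, large then medium then small, with bowls away from the panel; I handed the job in at about 26.5 s, and the final check was by image measurement only because my ten pictures were used up.

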